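# Pack seven sample bottles upright in the ultrasonic-bath basket

### The arm

A 6-joint arm with a two-finger parallel gripper is mounted at the origin on a cart in front of the work surface, level with it; the furniture and walls round the work are solid. World frame = base frame: x ahead of the robot, y to its left, z up, the work surface at z = 0. Lengths are in m, angles in degrees, forces in N, time in s.
With the tool pointing down it reaches from about 0.375 to 0.9 m from the base axis. Payload 3.1 kg.
Tool frame: the origin (TCP) lies at the very end of the fingers, on their centre line; the grasp point (between the pads) lies 19 mm behind it (bot.hold_point_z is the z of the grasp point in the tool frame, in m); z points along the fingers, y is the line along which they close (so a half turn about z gives the same grasp; the last joint's range is limited). The gripper opens to 87 mm and grips with 3 to 60 N. Pads are 19 mm wide; open, the fingers measure 117 mm over their backs; the gripper's body (75 mm by 190 mm) begins 51 mm behind the grasp point.
Start: joints at [-75.487, 30.224, 82.088, -0, 67.689, -10.227], TCP at [0.262, -0.568, 0.223] pointing down, gripper open.
Joint ranges: [-176.69, 176.69], [-43.24, 126.21], [12.49, 139.97], [-82, 262], [0, 151.66], [-163.58, 163.58]. Speed limits (degrees/s): [159.86, 159.86, 180, 180, 180, 180].

### API

Orientations are given as a 3x3 rotation matrix whose columns are the frame's x, y, z axes.
In Python, from rig import bot, capture, camera_model gives the robot as it stands.
- The arm moves only by the tool apply_moves, never from a script. Its argument "plan" is text: rows parted by semicolons, each of 6 numbers parted by spaces: the shift along the tool's x, y, z in units of 0.05 m (1.0 is 0.05 m), then the turn, a rotation vector about the tool's x, y, z in units of 360 degrees (1.0 is 360 degrees). In form: dx dy dz ax ay az; .... A call has 1 to 10 rows; each row shifts and turns the commanded pose from where the row before left it, along the tool's axes as they then stand; what a row does not reach is not made up. A row lasts 1/12 s, in which the tool goes at most 41.7 mm and 7.16 degrees, less where a joint would pass 70% of its speed; a pose out of reach is approached as far as the arm can. A call with a number of a shift or a turn outside -1 to 1 is refused whole. A call with a gripper value outside its range is refused whole. "gripper" is the gripper command: -1 is shut, 1 is fully open, values between are in proportion, set as the call begins (left out, the last holds). The fingers move at their own pace and stop on an object; the grip force is fixed at half the most. Time passes only in rows, so rows that do not move let the fingers close. It gives the time, the measured TCP pose, the force, the opening and the grip force at its end, in the units of the state.
- bot.read_state(): the state, without advancing time (a new reading comes with each control period).
- capture(name): name is "scene" or "top" or "wrist"; returns the picture (480x640x3 uint8, red, green, blue); there is no depth.
- camera_model(name): a dict with "vertical_fov" (degrees; the focal length in pixels is half the picture's height over the tangent of half this angle, whatever the lens; pixels are square), "cx", "cy" (the principal point, pixels), "dist" ([k1, k2, p1, p2, k3] as OpenCV has them; the pictures are not rectified), "position" and "rotation" of the camera in the world; the wrist camera has in their place "hand_eye" (4x4, takes a point from camera to tool coordinates, whose origin is the TCP and whose axes are the flange's). Camera axes: x right, y down, z forward; pixel columns grow to the right and rows downward; lengths in m; the calibration is good to about 2 mm. A picture is of the moment at which its call begins: read the wrist's pose just before it. camera_model takes no time and is no camera call.
- bot.hand_in(): hands the job in; it is judged then, once.
The state is a dict: "time_s": time; "joint_positions": joint angles; "qvel": joint speeds; "tau": joint torques, N m; "position": TCP position; "tcp_rot": TCP orientation; "force": force on the tool from outside, world axes, zero at the start; "moment": the same for the moment, N m; "opening": opening from 0.0 (shut) to 1.0 (fully open); "grasp_force": force on a finger pad.
Only numpy, scipy, OpenCV 4.12 (cv2) and the standard library are available. Lean on these libraries where they do the work, as an engineer would, in place of code of your own. Each camera call takes 0.05 s, during which the arm holds its last target. There are 200 camera calls.

### The job

Put the three brown bottles from the bench into the round steel basket, so that all seven bottles stand upright and flat on its floor, packed as one in the middle with six round it, ready for the ultrasonic bath. The middle bottle has drifted into the way, so bring it back to the centre first or as you go. They are glass: set them down gently, do not drop or topple any, do not shove the basket along the bench, and leave the other things on the bench alone.

Things in the scene. Friction and masses are not known exactly. Their poses are not given: they have to be found in the camera images.
- basket: Round open basket of slotted stainless steel, loose, 0.9 kg: inside diameter 124 mm, outside 133 mm, rim 52 mm above the bench; two small lugs stand out 18 mm at the rim along its own +y and -y. Origin: centre of its underside, z up; the flat floor is 4 mm above it. Just holds seven bottles, one in the middle and six round it: ring axes 41 mm from the centre leave 2 mm all round.
- basket_floor (a point): Centre of the basket's inner floor, 4 mm above its underside. Round the work stand two tall solid instruments, over 0.35 m high: one behind the bottles (right front corner at about x = 0.56, y = -0.06; its front recedes to x = 0.6 at the left), one at the right (front left corner at about x = 0.455, y = -0.335); the strip of bench before them and the gap between them are open.
- bottle_out0: Brown glass bottle, 39 mm across, 96 mm tall, about 0.11 kg, one of seven alike. Origin: centre of its underside; z up its axis. Straight to 58 mm, shoulder narrows to the neck at 75 mm; white ribbed cap, 22 mm across, from 77.5 to 96 mm: grip it there from above. Starts on the bench, left of the basket.
- bottle_out1: Brown glass bottle, 39 mm across, 96 mm tall, about 0.11 kg, one of seven alike. Origin: centre of its underside; z up its axis. Straight to 58 mm, shoulder narrows to the neck at 75 mm; white ribbed cap, 22 mm across, from 77.5 to 96 mm: grip it there from above. Starts on the bench, left of the basket.
- bottle_out2: Brown glass bottle, 39 mm across, 96 mm tall, about 0.11 kg, one of seven alike. Origin: centre of its underside; z up its axis. Straight to 58 mm, shoulder narrows to the neck at 75 mm; white ribbed cap, 22 mm across, from 77.5 to 96 mm: grip it there from above. Starts on the bench, left of the basket.
- bottle_in0: Brown glass bottle, 39 mm across, 96 mm tall, about 0.11 kg, one of seven alike. Origin: centre of its underside; z up its axis. Straight to 58 mm, shoulder narrows to the neck at 75 mm; white ribbed cap, 22 mm across, from 77.5 to 96 mm: grip it there from above. In the basket's ring, about in place: three stand at 0, 60, 180 degrees, leaving one place between two and two side by side.
- bottle_in1: Brown glass bottle, 39 mm across, 96 mm tall, about 0.11 kg, one of seven alike. Origin: centre of its underside; z up its axis. Straight to 58 mm, shoulder narrows to the neck at 75 mm; white ribbed cap, 22 mm across, from 77.5 to 96 mm: grip it there from above. In the basket's ring, about in place: three stand at 0, 60, 180 degrees, leaving one place between two and two side by side.
- bottle_in2: Brown glass bottle, 39 mm across, 96 mm tall, about 0.11 kg, one of seven alike. Origin: centre of its underside; z up its axis. Straight to 58 mm, shoulder narrows to the neck at 75 mm; white ribbed cap, 22 mm across, from 77.5 to 96 mm: grip it there from above. In the basket's ring, about in place: three stand at 0, 60, 180 degrees, leaving one place between two and two side by side.
- bottle_in3: Brown glass bottle, 39 mm across, 96 mm tall, about 0.11 kg, one of seven alike. Origin: centre of its underside; z up its axis. Straight to 58 mm, shoulder narrows to the neck at 75 mm; white ribbed cap, 22 mm across, from 77.5 to 96 mm: grip it there from above. In the basket, 4 to 9 mm off centre toward the two free places side by side, in their way; slides if pushed.
- white_jar: Bystander: small white screw jar, 49 mm across, 46 mm tall, on the bench behind the basket. Origin at the centre of its underside.
- glass_beaker: Bystander: clear beaker, 51 mm across, 68 mm tall, on the bench behind the basket. Origin at the centre of its underside.
- spanner: Bystander: open-ended spanner, 128 mm long, 5 mm thick, lying flat to the right of the basket. Origin at the middle of its underside.
- tape_roll: Bystander: roll of white label tape, 58 mm across, 19 mm high, lying flat at the far right. Origin at the centre of its underside.

How it is judged (in metres and radians):
At the end, for the whole second after the job is handed in: All seven bottles stand in the basket: each axis within 46 mm of the basket's centre, underside within 3 to 4 mm of its floor, upright within 0.06 rad (3.4 degrees) and at rest (under 0.03 m/s); the basket itself stands flat on the bench. Seven fit inside only as one in the middle and six round it (angle between basket's own z axis and vertical below 0.05 rad and height (world z) of basket below 0.006 m and horizontal distance between each of bottle_out0, bottle_out1, bottle_out2, bottle_in0, bottle_in1, bottle_in2, bottle_in3 and basket_floor below 0.046 m and z of bottle_out0 in the frame of basket_floor between -0.003 and 0.004 m and angle between each of bottle_out0, bottle_out1, bottle_out2, bottle_in0, bottle_in1, bottle_in2, bottle_in3's own z axis and vertical below 0.06 rad and linear speed of each of bottle_out0, bottle_out1, bottle_out2, bottle_in0, bottle_in1, bottle_in2, bottle_in3 below 0.03 m/s and z of bottle_out1 in the frame of basket_floor between -0.003 and 0.004 m and z of bottle_out2 in the frame of basket_floor between -0.003 and 0.004 m and z of bottle_in0 in the frame of basket_floor between -0.003 and 0.004 m and z of bottle_in1 in the frame of basket_floor between -0.003 and 0.004 m and z of bottle_in2 in the frame of basket_floor between -0.003 and 0.004 m and z of bottle_in3 in the frame of basket_floor between -0.003 and 0.004 m); the robot touches nothing.
It fails at once if a bottle is toppled (tilted more than 0.5 rad) (angle between any of bottle_out0, bottle_out1, bottle_out2, bottle_in0, bottle_in1, bottle_in2, bottle_in3's own z axis and vertical above 0.5 rad).
It fails at once if a bottle is dropped into the basket (within 15 mm of its floor at over 0.4 m/s, as after a fall of about 8 mm) ((horizontal distance between bottle_out0 and basket_floor below 0.05 m and z of bottle_out0 in the frame of basket_floor below 0.015 m and linear speed of bottle_out0 above 0.4 m/s) or (horizontal distance between bottle_out1 and basket_floor below 0.05 m and z of bottle_out1 in the frame of basket_floor below 0.015 m and linear speed of bottle_out1 above 0.4 m/s) or (horizontal distance between bottle_out2 and basket_floor below 0.05 m and z of bottle_out2 in the frame of basket_floor below 0.015 m and linear speed of bottle_out2 above 0.4 m/s) or (horizontal distance between bottle_in0 and basket_floor below 0.05 m and z of bottle_in0 in the frame of basket_floor below 0.015 m and linear speed of bottle_in0 above 0.4 m/s) or (horizontal distance between bottle_in1 and basket_floor below 0.05 m and z of bottle_in1 in the frame of basket_floor below 0.015 m and linear speed of bottle_in1 above 0.4 m/s) or (horizontal distance between bottle_in2 and basket_floor below 0.05 m and z of bottle_in2 in the frame of basket_floor below 0.015 m and linear speed of bottle_in2 above 0.4 m/s) or (horizontal distance between bottle_in3 and basket_floor below 0.05 m and z of bottle_in3 in the frame of basket_floor below 0.015 m and linear speed of bottle_in3 above 0.4 m/s)).
It fails at once if the basket is shoved along the bench (more than 25 mm) (distance of basket from where it was at the start of the episode above 0.025 m).
It fails at once if a bystander is disturbed (moved more than 20 mm) (distance of any of white_jar, glass_beaker, spanner, tape_roll from where it was at the start of the episode above 0.02 m).
It also fails if it takes over 72 s, if anything falls off the work surface, if the arm or the gripper's body presses on something with over 40 N, if the wrist force passes 120 N, or if a joint passes its speed limit or range.

## Working session

There is one attempt and no reset: what is moved stays moved. The work goes in short steps, Python scripts to look and compute and a tool call to move; the robot and the scene stay as the last step left them, time stands still between calls to the robot, and variables do not carry over. Pictures are saved under pics/ and viewed, at most 10 in all, crops included, and the job is handed in when it is done.

Besides the shell and the picture viewer there is one more tool, called by a JSON object that holds its "method" and its "body". apply_moves: Moves the arm, as the interface text tells. Its arguments: {"type":"object","properties":{"plan":{"type":"string"},"gripper":{"type":"number"}},"required":["plan"]}

```bash
mkdir -p pics; ls; python3 - <<'E'
from rig import bot,capture,camera_model
import cv2,numpy as np
s=bot.read_state();print(s['time_s'],s['position'],np.round(s['tcp_rot'],4),s['opening'],bot.hold_point_z)
for n in("scene","top","wrist"):
    print(n,camera_model(n))
a=capture("top");cv2.imwrite("pics/top0.png",a[:,:,::-1]);np.save("top0.npy",a)
b=capture("scene");cv2.imwrite("pics/scene0.png",b[:,:,::-1])
E
```

```text
pics
0.0 [ 0.26140043 -0.56690995  0.22158082] [[ 9.082e-01  4.185e-01 -6.000e-04]
 [ 4.185e-01 -9.082e-01  2.100e-03]
 [ 3.000e-04 -2.100e-03 -1.000e+00]] 0.9960996423416383 -0.0187
scene {'vertical_fov': 45.22237061914648, 'cx': 309.49483079820754, 'cy': 239.29862516615185, 'dist': array([0.02181048, 0.        , 0.        , 0.        , 0.        ]), 'position': array([-0.47103242, -0.77882575,  0.97779585]), 'rotation': array([[ 0.55487581, -0.5028579 ,  0.66275695],
       [-0.83159247, -0.35805227,  0.42456157],
       [ 0.02380749, -0.78672263, -0.61684739]])}
top {'vertical_fov': 45.87686175430559, 'cx': 326.9124423424004, 'cy': 232.282159880406, 'dist': array([-0.09870055,  0.        ,  0.        ,  0.        ,  0.        ]), 'position': array([ 0.23923831, -0.11922895,  1.84326871]), 'rotation': array([[-0.00588528, -0.98574049,  0.16816972],
       [-0.99996761,  0.00672461,  0.00442187],
       [-0.00548969, -0.16813825, -0.98574814]])}
wrist {'vertical_fov': 62.833455469983626, 'cx': 324.091650239195, 'cy': 238.49488457567227, 'dist': array([-0.00528687,  0.        ,  0.        ,  0.        ,  0.        ]), 'hand_eye': array([[ 9.83371087e-04, -9.69498852e-01, -2.45093876e-01,
         6.63275412e-02],
       [ 9.99999375e-01,  8.22911259e-04,  7.57093379e-04,
         9.53590463e-04],
       [-5.32310652e-04, -2.45094468e-01,  9.69499055e-01,
        -1.61440526e-01],
       [ 0.00000000e+00,  0.00000000e+00,  0.00000000e+00,
         1.00000000e+00]])}
```

View pics/top0.png

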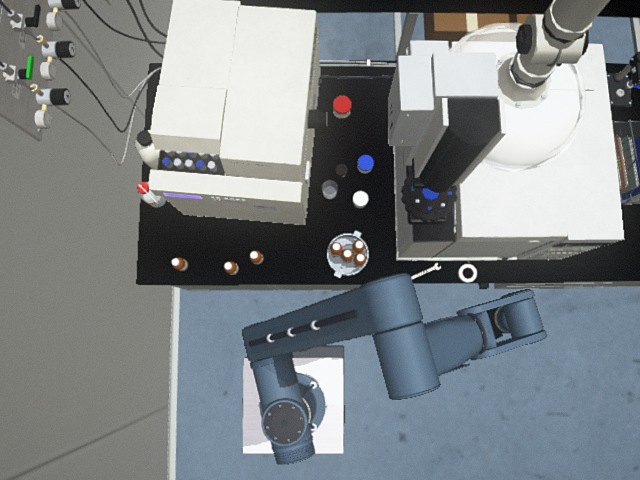

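View pics/scene0.png

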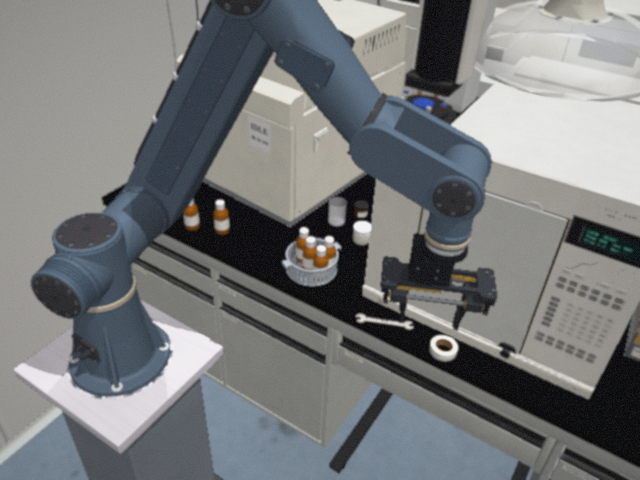

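The top view shows free bottle caps near (179,262), (231,267) and (256,256). The basket is near (348,255), with lugs around (359,234) and (337,275). I'll enlarge that area.

```bash
cat > h.py <<'E'
import numpy as np,cv2
from rig import bot,capture,camera_model
def K(m):
    f=240/np.tan(np.radians(m['vertical_fov']/2));return np.array([[f,0,m['cx']],[0,f,m['cy']],[0,0,1]])
def cam(name,st=None):
    m=camera_model(name)
    if name=='wrist':
        H=np.array(m['hand_eye']);R=np.array(st['tcp_rot']);return m,R@H[:3,:3],R@H[:3,3]+np.array(st['position'])
    return m,np.array(m['rotation']),np.array(m['position'])
def p2w(c,uv,z):
    m,R,p=c
    n=cv2.undistortPoints(np.array(uv,float).reshape(-1,1,2),K(m),np.array(m['dist'])).reshape(-1,2)
    d=np.c_[n,np.ones(len(n))]@R.T
    return p+d*((z-p[2])/d[:,2])[:,None]
def w2p(c,P):
    m,R,p=c
    q=(np.atleast_2d(P)-p)@R
    return cv2.projectPoints(q,np.zeros(3),np.zeros(3),K(m),np.array(m['dist']))[0].reshape(-1,2)
E
python3 - <<'E'
from h import *
c=cam('top')
print(p2w(c,[(179,262),(231,267),(256,256)],.096).round(3))
print(p2w(c,[(348,255)],.052).round(3),p2w(c,[(359,234),(337,275)],.052).round(3))
a=np.load('top0.npy')[:,:,::-1]
cr=[cv2.resize(a[220:290,x:x+w],None,fx=f,fy=f,interpolation=cv2.INTER_CUBIC) for x,w,f in((155,130,4),(315,130,4))]
o=np.vstack(cr);cv2.imwrite('pics/crop0.png',o)
E
```

```text
[[0.446 0.351 0.096]
 [0.43  0.187 0.096]
 [0.464 0.11  0.096]]
[[ 0.471 -0.178  0.052]] [[ 0.539 -0.214  0.052]
 [ 0.407 -0.142  0.052]]
```

View pics/crop0.png

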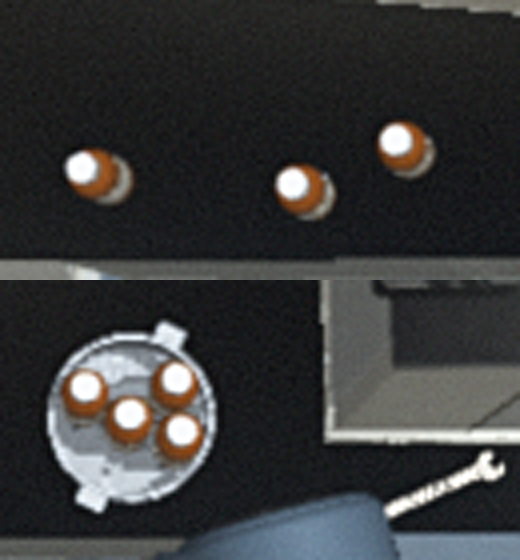

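The crop shows free caps at (82,167), (292,184) and (395,140). The basket rim spans x 48–216 and y 332–503, with caps inside at (85,387), (128,413), (178,383) and (181,430).

```bash
python3 - <<'E'
from h import *
c=cam('top')
u=np.array([(82,167),(292,184),(395,140)])/4+[155,220]
print(p2w(c,u,.096).round(4))
v=np.array([(85,107),(128,133),(178,103),(181,150)])/4+[315,220]
P=p2w(c,v,.100);b=p2w(c,np.array([(132,137.5)])/4+[315,220],.052)[0]
print(P.round(4),b.round(4))
d=P[:,:2]-b[:2];print(np.hypot(*d.T).round(4),np.degrees(np.arctan2(d[:,1],d[:,0])).round(1))
l=p2w(c,np.array([(172,55),(92,217)])/4+[315,220],.052);e=l[0]-l[1];print(l.round(3),np.degrees(np.arctan2(e[1],e[0])))
E
```

```text
[[0.4471 0.3624 0.096 ]
 [0.4331 0.1966 0.096 ]
 [0.4672 0.1167 0.096 ]]
[[ 0.4909 -0.1401  0.1   ]
 [ 0.4703 -0.1733  0.1   ]
 [ 0.4935 -0.2124  0.1   ]
 [ 0.4567 -0.2141  0.1   ]] [ 0.473  -0.1779  0.052 ]
[0.0418 0.0054 0.0401 0.0397] [  64.7  120.5  -59.3 -114.2]
[[ 0.539 -0.211  0.052]
 [ 0.41  -0.146  0.052]] -26.723045842820156
```

```bash
cat >> h.py <<'E'
from scipy.spatial.transform import Rotation as Ro
def Rd(al):
    a=np.radians(al);x=np.array([np.cos(a),np.sin(a),0]);z=np.array([0,0,-1.]);return np.c_[x,np.cross(z,x),z]
def legs(*wps,st=None):
    "wps: (x,y,z,alpha,n)"
    st=st or bot.read_state();p=np.array(st['position']);R=np.array(st['tcp_rot'])
    for x,y,z,al,n in wps:
        t=np.array([x,y,z]);rv=(R.T@Rd(al))
        rv=Ro.from_matrix(rv).as_rotvec();out=[]
        for i in range(n):
            d=R.T@(t-p)/(n-i);w=Ro.from_matrix(R.T@Rd(al)).as_rotvec()/(n-i)
            r=np.r_[d/.05,w/(2*np.pi)].round(3);r[np.abs(r)<.0005]=0;out.append(r)
            if np.linalg.norm(d)>.0417 or np.degrees(np.linalg.norm(w))>7.16:print('TOO FAST')
            p=p+R@(r[:3]*.05);R=R@Ro.from_rotvec(r[3:]*2*np.pi).as_matrix()
        print('; '.join(' '.join('%g'%v for v in r) for r in out))
def stat():
    s=bot.read_state();R=np.array(s['tcp_rot'])
    print('t',round(s['time_s'],2),'p',np.round(s['position'],4),'al',round(np.degrees(np.arctan2(R[1,0],R[0,0])),2),'tilt',np.round(R[:2,2],4),'F',np.round(s['force'],1),'op',round(s['opening'],3),'gf',round(s['grasp_force'],1));return s
E
python3 -c "
from h import *
legs((.30,-.25,.22,60,10),(.471,-.176,.22,94,8))"
```

```text
0.335 -0.543 0.004 0 0 -0.01; 0.369 -0.521 0.005 0 0 -0.01; 0.401 -0.497 0.004 0 0 -0.01; 0.431 -0.471 0.005 0 0 -0.01; 0.46 -0.443 0.004 0 0 -0.01; 0.487 -0.413 0.005 0 0 -0.01; 0.512 -0.382 0.004 0 0 -0.009; 0.533 -0.353 0.005 0 0 -0.01; 0.554 -0.318 0.004 0 0 -0.009; 0.571 -0.287 0.005 0 0 -0.01
0.374 0.278 0 0 0 -0.012; 0.352 0.305 0 0 0 -0.012; 0.328 0.331 0 0 0 -0.012; 0.302 0.355 0 0 0 -0.012; 0.274 0.376 0 0 0 -0.012; 0.245 0.396 0 0 0 -0.011; 0.218 0.412 0 0 0 -0.012; 0.185 0.427 0.001 0 0 -0.011
```

{"method": "apply_moves", "body": {"plan": "0.335 -0.543 0.004 0 0 -0.01; 0.369 -0.521 0.005 0 0 -0.01; 0.401 -0.497 0.004 0 0 -0.01; 0.431 -0.471 0.005 0 0 -0.01; 0.46 -0.443 0.004 0 0 -0.01; 0.487 -0.413 0.005 0 0 -0.01; 0.512 -0.382 0.004 0 0 -0.009; 0.533 -0.353 0.005 0 0 -0.01; 0.554 -0.318 0.004 0 0 -0.009; 0.571 -0.287 0.005 0 0 -0.01", "gripper": 0}}

```text
time_s: 0.93
position: [0.2999, -0.2489, 0.2201]
tcp_rot: [[0.498, 0.867, -0.0], [0.867, -0.498, 0.001], [0.0, -0.0, -1.0]]
force: [0.9, 0.1, 0.9]
opening: 0.508
grasp_force: 0.0
```

{"method": "apply_moves", "body": {"plan": "0.374 0.278 0 0 0 -0.012; 0.352 0.305 0 0 0 -0.012; 0.328 0.331 0 0 0 -0.012; 0.302 0.355 0 0 0 -0.012; 0.274 0.376 0 0 0 -0.012; 0.245 0.396 0 0 0 -0.011; 0.218 0.412 0 0 0 -0.012; 0.185 0.427 0 0 0 -0.011; 0 0 0 0 0 0; 0 0 0 0 0 0"}}

```text
time_s: 1.77
position: [0.4714, -0.1761, 0.2198]
tcp_rot: [[-0.069, 0.998, -0.001], [0.998, 0.069, 0.0], [0.0, -0.001, -1.0]]
force: [-0.5, -0.0, -0.8]
opening: 0.499
grasp_force: 0.0
```

```bash
python3 - <<'E'
from h import *
import json
s=stat();a=capture('wrist');c=cam('wrist',s)
np.savez('w1.npz',a=a,p=s['position'],R=s['tcp_rot'])
cv2.imwrite('pics/w1.png',a[:,:,::-1])
g=cv2.cvtColor(a,cv2.COLOR_RGB2HSV)
m=((g[...,1]<40)&(g[...,2]>215)).astype(np.uint8)
n,l,st,ce=cv2.connectedComponentsWithStats(m)
for i in range(1,n):
    if st[i,4]>300: print(st[i],ce[i].round(1),p2w(c,[ce[i]],.100)[0].round(4))
E
```

```text
t 1.77 p [ 0.4714 -0.1761  0.2198] al 93.94 tilt [-0.001   0.0003] F [-0.5 -0.  -0.8] op 0.499 gf 0.0
[    0     0   240   300 34475] [125.3 195.5] [ 0.3269 -0.1598  0.1   ]
[ 464    0  131   64 1844] [531.9  31.5] [ 0.5976 -0.033   0.1   ]
[ 489    9  151   85 6899] [585.9  55. ] [ 0.6361 -0.0445  0.1   ]
[  242   142   173   152 10524] [325.5 212.1] [ 0.4715 -0.1618  0.1   ]
[ 535  145   65   55 1670] [558.3 168. ] [ 0.6336 -0.1188  0.1   ]
[343 170  31  32 797] [358.  185.4] [ 0.4934 -0.1409  0.1   ]
[310 214  47  37 860] [327.1 230.8] [ 0.4737 -0.1756  0.1   ]
[498 246  53  22 704] [522.3 259.5] [ 0.6212 -0.1875  0.1   ]
[  19  337   31   47 1003] [ 34.7 359.7] [ 0.2467 -0.2983  0.1   ]
```

View pics/w1.png

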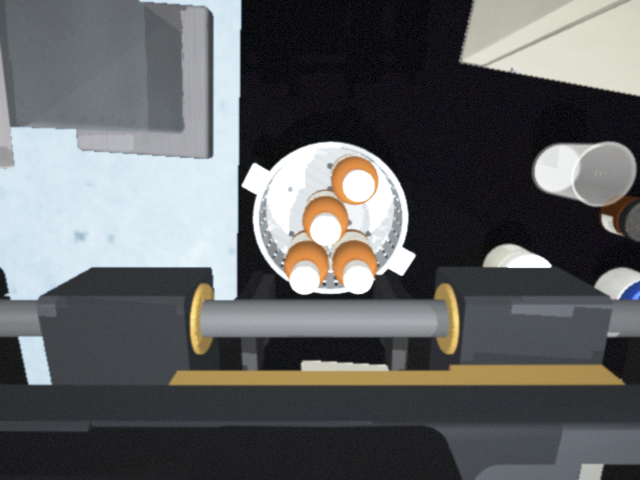

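The wrist view shows the basket centred near (331,217) with its rim spanning x 254–409. The caps are at (358,185), (326,230), (357,276) and (305,276), and the fingers are below. I'll enlarge it to measure.

```bash
python3 - <<'E'
from h import *
a=np.load('w1.npz')['a'][:,:,::-1]
o=cv2.resize(a[135:300,240:425],None,fx=3.5,fy=3.5,interpolation=cv2.INTER_CUBIC)
cv2.imwrite('pics/w1c.png',(np.clip(o.astype(float)*.8,0,255)).astype(np.uint8));print(o.shape)
E
```

```text
(578, 648, 3)
```

View pics/w1c.png

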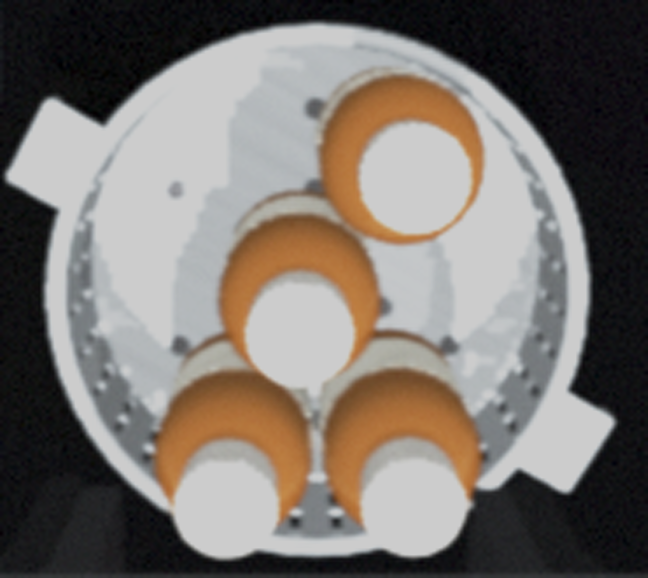

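The crop shows cap tops centred at (415,178), (300,332), (226,507) and (414,505). The outer rim spans x 45–590 and y 22–555. Lugs are at (45,150) and (575,445).

```bash
python3 - <<'E'
from h import *
d=np.load('w1.npz');st=dict(position=d['p'],tcp_rot=d['R']);c=cam('wrist',st)
f=lambda v:(np.array(v)+.5)/3.5-.5+[240,135]
P=p2w(c,f([(415,178),(300,332),(226,507),(414,505)]),.100)
print(P.round(4))
e=p2w(c,f([(45,289),(590,289),(318,22),(318,555)]),.052);print(e.round(4))
C=np.array([(e[0,0]+e[1,0])/2,(e[2,1]+e[3,1])/2]);print('basket',C, 'dia',e[1,0]-e[0,0],e[2,1]-e[3,1])
q=P[:,:2]-C;print(np.hypot(*q.T).round(4),np.degrees(np.arctan2(q[:,1],q[:,0])).round(1))
print('mid pair',(P[0]+P[2])[:2]/2,'dist',np.hypot(*(P[0]-P[2])[:2]),np.hypot(*(P[3]-P[2])[:2]))
print('tcp px',w2p(c,[st['position'],np.r_[st['position'][:2],.1]]))
legs((P[1,0],P[1,1],.079,94,5))
E
```

```text
[[ 0.4935 -0.141   0.1   ]
 [ 0.4723 -0.1748  0.1   ]
 [ 0.4591 -0.2147  0.1   ]
 [ 0.4997 -0.2114  0.1   ]]
[[ 0.4105 -0.1793  0.052 ]
 [ 0.543  -0.1701  0.052 ]
 [ 0.4722 -0.1117  0.052 ]
 [ 0.482  -0.2438  0.052 ]]
basket [ 0.47671884 -0.17774838] dia 0.132493167129489 0.13210218644679517
[0.0404 0.0053 0.0409 0.0407] [  65.5  145.7 -115.5  -55.7]
mid pair [ 0.47628885 -0.17783916] dist 0.08133679444517045 0.0407365883000329
tcp px [[323.66420142 293.02029495]
 [323.9781148  231.1068449 ]]
0.005 0.009 0.563 0 0 0; 0.005 0.009 0.563 0 0 0; 0.005 0.009 0.563 0 0 0; 0.005 0.008 0.564 0 0 0; 0.004 0.009 0.563 0 0 0
```

{"method": "apply_moves", "body": {"plan": "0.005 0.009 0.563 0 0 0; 0.005 0.009 0.563 0 0 0; 0.005 0.009 0.563 0 0 0; 0.005 0.008 0.563 0 0 0; 0.004 0.009 0.563 0 0 0; 0 0 0 0 0 0; 0 0 0 0 0 0"}}

```text
time_s: 2.4
position: [0.4713, -0.1751, 0.0787]
tcp_rot: [[-0.066, 0.998, -0.004], [0.998, 0.066, 0.002], [0.003, -0.004, -1.0]]
force: [-1.7, -0.3, 0.5]
opening: 0.499
grasp_force: 0.0
```

{"method": "apply_moves", "body": {"plan": "0 0 0 0 0 0; 0 0 0 0 0 0; 0 0 0 0 0 0; 0 0 0 0 0 0; 0 0 0 0 0 0; 0 0 0 0 0 0", "gripper": -1}}

```text
time_s: 2.9
position: [0.4736, -0.1757, 0.0808]
tcp_rot: [[-0.068, 0.998, 0.001], [0.998, 0.068, -0.001], [-0.001, 0.001, -1.0]]
force: [-2.2, -1.4, 7.9]
opening: 0.245
grasp_force: 30.0
```

```bash
python3 - <<'E'
from h import *
s=stat()
p=s['position']
legs((p[0],p[1],p[2]+.004,94,2),(.4767,-.1777,p[2]+.004,94,3),(.4767,-.1777,p[2]+.0003,94,4))
E
```

```text
t 2.9 p [ 0.4736 -0.1757  0.0808] al 93.88 tilt [ 0.0012 -0.0013] F [-2.2 -1.4  7.9] op 0.245 gf 30.0
0 0 -0.04 0 0 0; 0 0 -0.04 0 0 0
-0.015 0.02 0 0 0 0; -0.015 0.019 0 0 0 0; -0.015 0.02 0 0 0 0
0 0 0.019 0 0 0; 0 0 0.018 0 0 0; 0 0 0.019 0 0 0; 0 0 0.018 0 0 0
```

{"method": "apply_moves", "body": {"plan": "0 0 -0.04 0 0 0; 0 0 -0.04 0 0 0; -0.015 0.02 0 0 0 0; -0.015 0.019 0 0 0 0; -0.015 0.02 0 0 0 0; 0 0 0 0 0 0; 0 0 0 0 0 0"}}

```text
time_s: 3.48
position: [0.4764, -0.1773, 0.0833]
tcp_rot: [[-0.067, 0.998, -0.0], [0.998, 0.067, 0.0], [0.0, -0.0, -1.0]]
force: [0.5, 0.1, -0.9]
opening: 0.242
grasp_force: 30.0
```

```bash
python3 - <<'E'
from h import *
s=stat()
for i in range(4): a=capture('wrist');s=stat()
cv2.imwrite('pics/w2.png',cv2.resize(a[120:310,220:440],None,fx=3,fy=3))
c=cam('wrist',s);p=s['position'];print(w2p(c,[[p[0],p[1],.104]]))
np.savez('w2.npz',a=a,p=s['position'],R=s['tcp_rot'])
E
```

```text
t 3.48 p [ 0.4764 -0.1773  0.0833] al 93.86 tilt [-0.0002  0.0002] F [ 0.5  0.1 -0.9] op 0.242 gf 30.0
t 3.53 p [ 0.4763 -0.1773  0.0834] al 93.86 tilt [-0.0004  0.0003] F [-0.6  0.  -1.7] op 0.249 gf 30.0
t 3.58 p [ 0.4763 -0.1772  0.0834] al 93.86 tilt [-0.0004  0.0003] F [ 0.9 -0.3 -1.3] op 0.246 gf 30.0
t 3.63 p [ 0.4762 -0.1772  0.0834] al 93.87 tilt [-0.0004  0.0003] F [ 0.5 -0.2 -0.8] op 0.241 gf 30.0
t 3.68 p [ 0.4763 -0.1772  0.0834] al 93.86 tilt [-0.0003  0.0002] F [-0.3  0.4 -1.3] op 0.24 gf 30.0
[[323.59997088 313.12945406]]
```

View pics/w2.png

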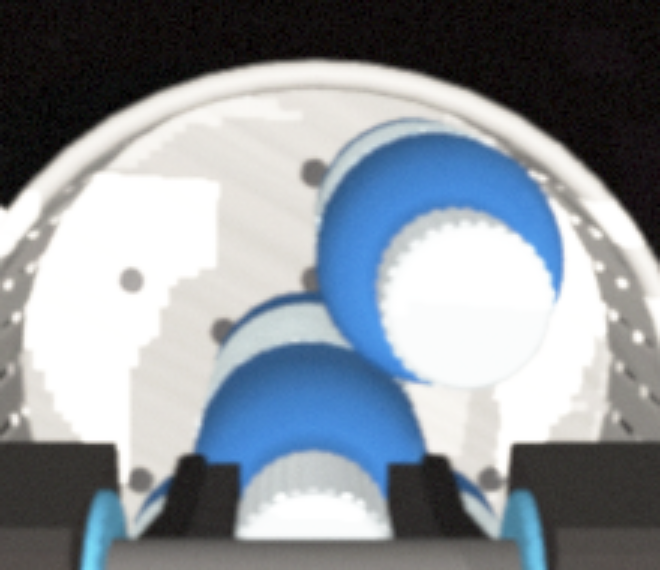

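The held centre bottle is between the fingers and clear of the ring bottle at crop (465,300). I'll lower it onto the floor.

{"method": "apply_moves", "body": {"plan": "-0.008 0.008 0.02 0 0 0; 0 0 0.02 0 0 0; 0 0 0.02 0 0 0; 0 0 0.015 0 0 0; 0 0 0 0 0 0; 0 0 0 0 0 0"}}

```text
time_s: 4.18
position: [0.4769, -0.178, 0.0808]
tcp_rot: [[-0.068, 0.998, 0.0], [0.998, 0.068, -0.001], [-0.001, 0.0, -1.0]]
force: [-1.2, -0.1, 7.8]
opening: 0.244
grasp_force: 30.0
```

{"method": "apply_moves", "body": {"plan": "0 0 -0.02 0 0 0; 0 0 0 0 0 0; 0 0 0 0 0 0; 0 0 0 0 0 0; 0 0 0 0 0 0", "gripper": 0}}

```text
time_s: 4.6
position: [0.4768, -0.1777, 0.0806]
tcp_rot: [[-0.067, 0.998, -0.0], [0.998, 0.067, 0.0], [0.0, -0.0, -1.0]]
force: [0.2, -0.5, -0.1]
opening: 0.472
grasp_force: 0.0
```

```bash
python3 - <<'E'
from h import *
s=stat()
legs((.4768,-.178,.2,94,4),(.41,-.05,.2,150,9),(.465,.1165,.2,184,6))
E
```

```text
t 4.6 p [ 0.4768 -0.1777  0.0806] al 93.86 tilt [-0.0002  0.0001] F [ 0.2 -0.5 -0.1] op 0.472 gf 0.0
-0.001 0 -0.597 0 0 0; -0.002 0 -0.597 0 0 0; -0.001 0 -0.597 0 0 0; -0.002 0 -0.596 0 0 0
0.294 -0.129 0 0 0 -0.017; 0.306 -0.097 0 0 0 -0.017; 0.314 -0.064 0 0 0 -0.017; 0.319 -0.03 0 0 0 -0.017; 0.321 0.004 0 0 0 -0.018; 0.318 0.041 0 0 0 -0.017; 0.312 0.074 0 0 0 -0.018; 0.302 0.109 0 0 0 -0.017; 0.289 0.141 0 0 0 -0.018
0.118 0.572 0 0 0 -0.016; 0.06 0.582 0 0 0 -0.016; 0.002 0.585 0 0 0 -0.016; -0.057 0.582 0 0 0 -0.015; -0.111 0.574 0 0 0 -0.016; -0.168 0.559 0 0 0 -0.015
```

{"method": "apply_moves", "body": {"plan": "-0.001 0 -0.597 0 0 0; -0.002 0 -0.597 0 0 0; -0.001 0 -0.597 0 0 0; -0.002 0 -0.596 0 0 0"}}

```text
time_s: 4.93
position: [0.4764, -0.1777, 0.2011]
tcp_rot: [[-0.067, 0.998, -0.001], [0.998, 0.067, 0.001], [0.001, -0.001, -1.0]]
force: [0.7, -0.6, 0.1]
opening: 0.499
grasp_force: 0.0
```

{"method": "apply_moves", "body": {"plan": "0.294 -0.129 0 0 0 -0.017; 0.306 -0.097 0 0 0 -0.017; 0.314 -0.064 0 0 0 -0.017; 0.319 -0.03 0 0 0 -0.017; 0.321 0.004 0 0 0 -0.018; 0.318 0.041 0 0 0 -0.017; 0.312 0.074 0 0 0 -0.018; 0.302 0.109 0 0 0 -0.017; 0.289 0.141 0 0 0 -0.018"}}

```text
time_s: 5.68
position: [0.4094, -0.0493, 0.2]
tcp_rot: [[-0.869, 0.495, -0.0], [0.495, 0.869, 0.0], [0.0, 0.0, -1.0]]
force: [-0.6, 1.1, -0.4]
opening: 0.497
grasp_force: 0.0
```

{"method": "apply_moves", "body": {"plan": "0.118 0.572 0 0 0 -0.016; 0.06 0.582 0 0 0 -0.016; 0.002 0.585 0 0 0 -0.016; -0.057 0.582 0 0 0 -0.015; -0.111 0.574 0 0 0 -0.016; -0.168 0.559 0 0 0 -0.015; 0 0 0 0 0 0; 0 0 0 0 0 0"}}

```text
time_s: 6.35
position: [0.465, 0.1176, 0.1999]
tcp_rot: [[-0.998, -0.07, -0.0], [-0.07, 0.998, -0.0], [0.0, -0.0, -1.0]]
force: [-0.6, 0.7, 0.0]
opening: 0.495
grasp_force: 0.0
```

```bash
cat >> h.py <<'E'
def capfind(c,a,guess,z,r=40):
    "bright near-white blob of cap top close to the predicted pixel"
    u=w2p(c,[[guess[0],guess[1],z]])[0]
    g=cv2.cvtColor(a,cv2.COLOR_RGB2HSV);m=((g[...,1]<40)&(g[...,2]>225)).astype(np.uint8)
    k=np.zeros_like(m);cv2.circle(k,tuple(int(v) for v in u),r,1,-1);m&=k
    n,l,st,ce=cv2.connectedComponentsWithStats(m);i=1+np.argmax(st[1:,4])
    ct=max(cv2.findContours((l==i).astype(np.uint8),0,1)[0],key=len);q,rad=cv2.minEnclosingCircle(ct)
    print('pred',u.round(),'blob',st[i],'circ',np.round(q,1),round(rad,1),p2w(c,[q],z)[0].round(4))
    return p2w(c,[q],z)[0]
E
python3 - <<'E'
from h import *
s=stat();a=capture('wrist');c=cam('wrist',s)
cv2.imwrite('pics/w3.png',a[:,:,::-1])
np.savez('w3.npz',a=a,p=s['position'],R=s['tcp_rot'])
capfind(c,a,(.4697,.1165),.096);capfind(c,a,(.4355,.1965),.096)
E
```

```text
t 6.35 p [0.465  0.1176 0.1999] al -176.0 tilt [-0.0003 -0.0003] F [-0.6  0.7  0. ] op 0.495 gf 0.0
pred [324. 244.] blob [307 225  32  34 812] circ [321.9 241.2] 16.9 [0.4677 0.1152 0.096 ]
pred [444. 204.] blob [427 187  32  32 795] circ [442.3 203.1] 16.5 [0.4351 0.1951 0.096 ]
```

View pics/w3.png

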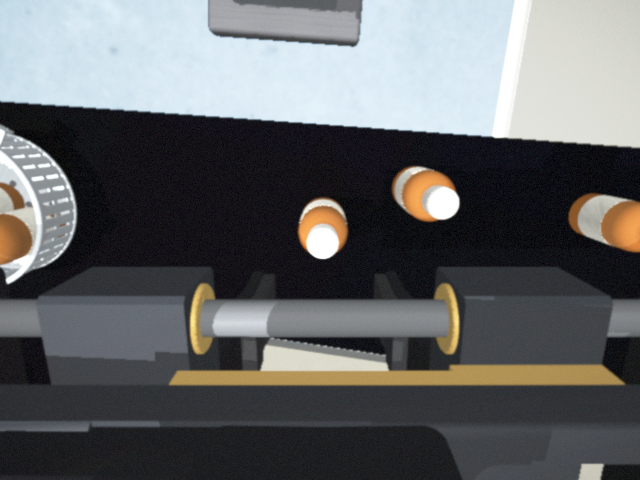

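```bash
python3 - <<'E'
from h import *
s=stat()
legs((.4677,.1152,.077,184.4,5))
E
```

```text
t 6.4 p [0.4645 0.1167 0.1998] al -176.1 tilt [-0.0011 -0.0005] F [ 0.3  0.3 -0.1] op 0.499 gf 0.0
-0.013 -0.007 0.491 0 0 0; -0.013 -0.006 0.491 0 0 0; -0.013 -0.007 0.492 0 0 0; -0.013 -0.006 0.491 0 0 -0.001; -0.013 -0.007 0.492 0 0 0
```

{"method": "apply_moves", "body": {"plan": "-0.013 -0.007 0.491 0 0 0; -0.013 -0.006 0.491 0 0 0; -0.013 -0.007 0.492 0 0 0; -0.013 -0.006 0.491 0 0 -0.001; -0.013 -0.007 0.492 0 0 0; 0 0 0 0 0 0; 0 0 0 0 0 0"}}

```text
time_s: 6.98
position: [0.4671, 0.1139, 0.0766]
tcp_rot: [[-0.997, -0.071, -0.004], [-0.071, 0.997, -0.0], [0.004, 0.0, -1.0]]
force: [0.9, 0.3, 0.3]
opening: 0.503
grasp_force: 0.0
```

{"method": "apply_moves", "body": {"plan": "0 0 0 0 0 0; 0 0 0 0 0 0; 0 0 0 0 0 0; 0 0 0 0 0 0; 0 0 0 0 0 0", "gripper": -1}}

```text
time_s: 7.4
position: [0.469, 0.1153, 0.0784]
tcp_rot: [[-0.997, -0.073, 0.002], [-0.073, 0.997, 0.0], [-0.002, 0.0, -1.0]]
force: [0.4, 0.7, 3.8]
opening: 0.242
grasp_force: 30.0
```

```bash
python3 - <<'E'
from h import *
s=stat()
legs((.4677,.1152,.2,184.4,5),(.42,-.06,.2,184.4,6),(.5176,-.1744,.2,184.6,5))
E
```

```text
t 7.4 p [0.469  0.1153 0.0784] al -175.79 tilt [0.0023 0.0004] F [0.4 0.7 3.8] op 0.242 gf 30.0
0.004 0 -0.487 0 0 0; 0.004 0 -0.486 0 0 0; 0.004 0 -0.487 0 0 0; 0.004 0 -0.486 0 0 0; 0.005 0.001 -0.487 0 0 -0.001
0.205 -0.57 -0.001 0 0 0; 0.205 -0.569 0 0 0 0; 0.205 -0.57 -0.001 0 0 0; 0.205 -0.569 0 0 0 0; 0.205 -0.57 -0.001 0 0 0; 0.205 -0.569 0 0 0 0
-0.353 -0.487 0.001 0 0 0; -0.353 -0.487 0.001 0 0 0; -0.353 -0.488 0 0 0 0; -0.352 -0.487 0.001 0 0 0; -0.353 -0.488 0 0 0 0
```

{"method": "apply_moves", "body": {"plan": "0.004 0 -0.487 0 0 0; 0.004 0 -0.486 0 0 0; 0.004 0 -0.487 0 0 0; 0.004 0 -0.486 0 0 0; 0.005 0.001 -0.487 0 0 -0.001"}}

```text
time_s: 7.82
position: [0.4667, 0.1151, 0.2002]
tcp_rot: [[-0.997, -0.08, -0.0], [-0.08, 0.997, -0.0], [0.0, -0.0, -1.0]]
force: [1.1, 0.5, -1.5]
opening: 0.244
grasp_force: 30.0
```

{"method": "apply_moves", "body": {"plan": "0.205 -0.57 -0.001 0 0 0; 0.205 -0.569 0 0 0 0; 0.205 -0.57 -0.001 0 0 0; 0.205 -0.569 0 0 0 0; 0.205 -0.57 -0.001 0 0 0; 0.205 -0.569 0 0 0 0"}}

```text
time_s: 8.32
position: [0.4188, -0.0611, 0.1994]
tcp_rot: [[-0.997, -0.081, 0.0], [-0.081, 0.997, -0.0], [-0.0, -0.0, -1.0]]
force: [0.8, -0.4, -0.2]
opening: 0.239
grasp_force: 30.0
```

{"method": "apply_moves", "body": {"plan": "-0.353 -0.487 0 0 0 0; -0.353 -0.487 0.001 0 0 0; -0.353 -0.488 0 0 0 0; -0.352 -0.487 0.001 0 0 0; -0.353 -0.488 0 0 0 0; 0 0 0 0 0 0; 0 0 0 0 0 0; 0 0 0 0 0 0"}}

```text
time_s: 8.98
position: [0.5161, -0.1737, 0.1985]
tcp_rot: [[-0.997, -0.08, -0.002], [-0.08, 0.997, 0.002], [0.002, 0.002, -1.0]]
force: [0.1, 0.3, -2.0]
opening: 0.246
grasp_force: 30.0
```

```bash
python3 - <<'E'
from h import *
capture('wrist');s=stat();a=capture('wrist');c=cam('wrist',s)
cv2.imwrite('pics/w4.png',a[:,:,::-1])
np.savez('w4.npz',a=a,p=s['position'],R=s['tcp_rot'])
legs((.5176,-.1744,.11,184.6,4))
E
```

```text
t 9.03 p [ 0.5159 -0.1733  0.1986] al -175.39 tilt [-0.0023  0.0015] F [-0.2  0.9 -1.7] op 0.245 gf 30.0
-0.009 -0.007 0.444 0 0 0; -0.008 -0.007 0.444 0 0 0; -0.009 -0.008 0.443 0 0 0; -0.008 -0.007 0.444 0 0 0
```

View pics/w4.png

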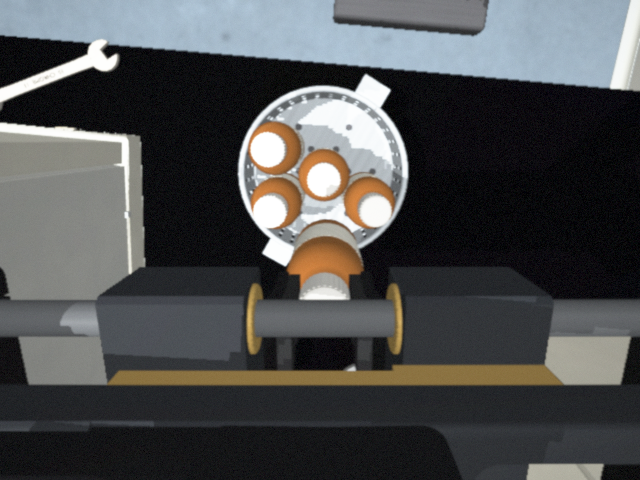

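The wrist view shows the carried bottle upright at (325,260). The centre cap is at (323,180) and ring caps are at (268,149), (270,210) and (375,210). The slot nearest the gripper is open.

```bash
python3 - <<'E'
from h import *
d=np.load('w4.npz');st=dict(position=d['p'],tcp_rot=d['R']);c=cam('wrist',st);a=d['a']
for g in((.4767,-.1777),(.4935,-.141),(.4591,-.2147),(.4997,-.2114)): capfind(c,a,g,.1,22)
E
```

```text
pred [324. 182.] blob [307 163  33  33 829] circ [323.1 179.3] 16.6 [ 0.475  -0.1781  0.1   ]
pred [376. 211.] blob [360 196  31  31 737] circ [375.  210.8] 15.7 [ 0.4931 -0.1418  0.1   ]
pred [269. 150.] blob [251 132  33  35 918] circ [267.5 149.1] 17.4 [ 0.4586 -0.2155  0.1   ]
pred [271. 212.] blob [249 196  37  39 912] circ [266.9 214.5] 19.8 [ 0.5015 -0.2139  0.1   ]
```

{"method": "apply_moves", "body": {"plan": "-0.012 -0.009 0.35 0 0 0; -0.012 -0.009 0.35 0 0 0; -0.01 -0.008 0.3 0 0 0; 0 0 0.2 0 0 0; 0 0 0.2 0 0 0; 0 0 0.2 0 0 0; 0 0 0.15 0 0 0; 0 0 0 0 0 0; 0 0 0 0 0 0"}}

```text
time_s: 9.83
position: [0.519, -0.1756, 0.1113]
tcp_rot: [[-0.997, -0.08, -0.001], [-0.08, 0.997, 0.0], [0.001, 0.0, -1.0]]
force: [0.1, 0.3, -0.7]
opening: 0.239
grasp_force: 30.0
```

```bash
python3 - <<'E'
from h import *
s=stat();capture('wrist');s=stat()
E
```

```text
t 9.83 p [ 0.519  -0.1756  0.1113] al -175.42 tilt [-0.0005  0.0003] F [ 0.1  0.3 -0.7] op 0.239 gf 30.0
t 9.88 p [ 0.5192 -0.1758  0.1117] al -175.41 tilt [ 0.0002 -0.0002] F [-0.2 -0.8 -1.7] op 0.245 gf 30.0
```

{"method": "apply_moves", "body": {"plan": "0.012 0.01 0.15 0 0 0; 0.012 0.01 0.15 0 0 0; 0 0 0.12 0 0 0; 0 0 0.08 0 0 0; 0 0 0.04 0 0 0; 0 0 0.03 0 0 0; 0 0 0.02 0 0 0; 0 0 0.02 0 0 0; 0 0 0 0 0 0"}}

```text
time_s: 10.63
position: [0.5183, -0.1749, 0.0823]
tcp_rot: [[-0.997, -0.08, 0.001], [-0.08, 0.997, -0.0], [-0.001, -0.0, -1.0]]
force: [-1.3, 2.0, 6.2]
opening: 0.241
grasp_force: 30.0
```

{"method": "apply_moves", "body": {"plan": "0 0 -0.02 0 0 0; 0 0 0 0 0 0; 0 0 0 0 0 0; 0 0 0 0 0 0", "gripper": -0.28}}

```text
time_s: 10.97
position: [0.518, -0.175, 0.082]
tcp_rot: [[-0.997, -0.08, 0.0], [-0.08, 0.997, -0.0], [-0.0, -0.0, -1.0]]
force: [-0.8, 0.6, -1.0]
opening: 0.348
grasp_force: 0.0
```

{"method": "apply_moves", "body": {"plan": "0 0 -0.2 0 0 0; 0 0 -0.4 0 0 0; 0 0 -0.6 0 0 0; 0 0 -0.6 0 0 0; 0 0 -0.55 0 0 0; 0 0 0 0 0 0"}}

```text
time_s: 11.47
position: [0.5212, -0.1767, 0.2057]
tcp_rot: [[-0.997, -0.08, 0.011], [-0.08, 0.997, -0.006], [-0.01, -0.007, -1.0]]
force: [0.9, -0.1, -0.2]
opening: 0.36
grasp_force: 0.0
```

```bash
python3 - <<'E'
from h import *
s=stat();a=capture('wrist');c=cam('wrist',s)
try:
  for g in((.4767,-.1777),(.4935,-.141),(.4591,-.2147),(.4997,-.2114)): capfind(c,a,g,.1,22)
except Exception as e:print(e)
legs((.42,-.06,.2,184.6,6),(.4351,.1951,.2,184.6,7))
E
```

```text
t 11.47 p [ 0.5212 -0.1767  0.2057] al -175.4 tilt [ 0.0105 -0.0062] F [ 0.9 -0.1 -0.2] op 0.36 gf 0.0
pred [331. 171.] blob [315 153  32  33 839] circ [330.4 169.1] 16.5 [ 0.4752 -0.178   0.1   ]
pred [382. 201.] blob [367 186  30  30 706] circ [381.6 200.9] 15.5 [ 0.4937 -0.1413  0.1   ]
pred [277. 140.] blob [259 123  33  34 882] circ [275.7 139.1] 17.1 [ 0.4587 -0.2155  0.1   ]
pred [279. 201.] blob [257 185  37  39 888] circ [274.4 203.8] 19.5 [ 0.5018 -0.2143  0.1   ]
0.301 0.412 0.007 0 0 0; 0.301 0.412 0.007 0 0 0; 0.301 0.412 0.007 0 0 0; 0.301 0.412 0.007 0 0 0; 0.301 0.412 0.006 0 0.001 0; 0.301 0.413 0.009 -0.001 0 0
-0.101 0.723 0.001 0 0 0; -0.101 0.723 0.001 0 0 0; -0.102 0.723 0.001 0 0 0; -0.101 0.723 0.001 0 0 0; -0.102 0.723 0.001 0 0 0; -0.101 0.723 0.001 0 0 0; -0.102 0.723 0.002 0 0 0
```

{"method": "apply_moves", "body": {"plan": "0.29 0.42 0 0 0 0; 0.29 0.41 0 0 0 0; 0.29 0.41 0 0 0 0; 0.29 0.41 0 0 0 0; 0.29 0.41 0 0 0 0; 0.29 0.41 0 0 0 0", "gripper": 0}}

```text
time_s: 12.02
position: [0.4195, -0.0575, 0.1987]
tcp_rot: [[-0.997, -0.079, -0.002], [-0.079, 0.997, 0.001], [0.002, 0.001, -1.0]]
force: [-0.4, 0.4, -0.2]
opening: 0.497
grasp_force: 0.0
```

{"method": "apply_moves", "body": {"plan": "-0.1 0.72 0 0 0 0; -0.1 0.72 0 0 0 0; -0.1 0.72 0 0 0 0; -0.1 0.72 0 0 0 0; -0.1 0.72 0 0 0 0; -0.1 0.72 0 0 0 0; -0.1 0.72 0 0 0 0; 0 0 0 0 0 0; 0 0 0 0 0 0; 0 0 0 0 0 0"}}

```text
time_s: 12.85
position: [0.4351, 0.1949, 0.1988]
tcp_rot: [[-0.997, -0.081, -0.002], [-0.081, 0.997, -0.001], [0.002, -0.001, -1.0]]
force: [0.1, 0.1, -1.1]
opening: 0.499
grasp_force: 0.0
```

```bash
python3 - <<'E'
from h import *
capture('wrist');s=stat();a=capture('wrist');c=cam('wrist',s)
q=capfind(c,a,(.4351,.1951),.096,30);stat()
try: capfind(c,a,(.449,.361),.096,40)
except Exception as e:print(e)
legs((q[0],q[1],.077,184.6,5))
E
```

```text
t 12.9 p [0.4353 0.1943 0.1989] al -175.45 tilt [-0.0018 -0.0008] F [ 1.2 -0.6 -0.1] op 0.499 gf 0.0
pred [327. 238.] blob [312 220  32  34 818] circ [327.5 236.3] 16.9 [0.4338 0.1954 0.096 ]
t 12.95 p [0.4355 0.194  0.1991] al -175.51 tilt [-0.0015 -0.0006] F [-0.2  0.1 -0.3] op 0.5 gf 0.0
pred [558. 275.] blob [549 259  26  17 220] circ [561.5 269. ] 13.1 [0.4442 0.3627 0.096 ]
0.006 0.006 0.488 0 0 0; 0.006 0.007 0.488 0 0 0; 0.006 0.006 0.488 0 0 0; 0.005 0.007 0.489 0 0 0; 0.006 0.006 0.488 0 0 0
```

{"method": "apply_moves", "body": {"plan": "0.006 0.006 0.488 0 0 0; 0.006 0.007 0.488 0 0 0; 0.006 0.006 0.488 0 0 0; 0.005 0.007 0.489 0 0 0; 0.006 0.006 0.488 0 0 0; 0 0 0 0 0 0; 0 0 0 0 0 0"}}

```text
time_s: 13.53
position: [0.4337, 0.1954, 0.0768]
tcp_rot: [[-0.997, -0.078, -0.004], [-0.078, 0.997, -0.001], [0.004, -0.0, -1.0]]
force: [1.0, -0.0, 0.4]
opening: 0.5
grasp_force: 0.0
```

{"method": "apply_moves", "body": {"plan": "0 0 0 0 0 0; 0 0 0 0 0 0; 0 0 0 0 0 0; 0 0 0 0 0 0; 0 0 0 0 0 0; 0 0 0 0 0 0", "gripper": -1}}

```text
time_s: 14.03
position: [0.4351, 0.197, 0.0784]
tcp_rot: [[-0.997, -0.08, 0.002], [-0.08, 0.997, 0.0], [-0.002, 0.0, -1.0]]
force: [-1.1, -0.3, 6.6]
opening: 0.244
grasp_force: 30.0
```

```bash
python3 - <<'E'
from h import *
s=stat();p=s['position']
legs((p[0],p[1],.2,184.6,5),(.42,-.06,.2,184.6,7),(.4534,-.1440,.2,184.6,4))
E
```

```text
t 14.03 p [0.4351 0.197  0.0784] al -175.41 tilt [0.0022 0.0004] F [-1.1 -0.3  6.6] op 0.244 gf 30.0
-0.001 0 -0.486 0 0 0; -0.001 0 -0.486 0 0 0; -0.001 0 -0.486 0 0 0; -0.001 0 -0.487 0 0 0; -0.001 0.001 -0.486 0 0 0
0.102 -0.729 0 0 0 0; 0.102 -0.728 0 0 0 0; 0.102 -0.729 -0.001 0 0 0; 0.102 -0.728 0 0 0 0; 0.102 -0.729 -0.001 0 0 0; 0.102 -0.728 0 0 0 0; 0.101 -0.729 -0.001 0 0 0
-0.133 -0.432 0 0 0 0; -0.133 -0.432 0 0 0 0; -0.133 -0.432 0 0 0 0; -0.132 -0.432 0.001 0 0 0
```

{"method": "apply_moves", "body": {"plan": "-0.001 0 -0.486 0 0 0; -0.001 0 -0.486 0 0 0; -0.001 0 -0.486 0 0 0; -0.001 0 -0.486 0 0 0; -0.001 0 -0.486 0 0 0"}}

```text
time_s: 14.45
position: [0.434, 0.1968, 0.2001]
tcp_rot: [[-0.997, -0.08, -0.001], [-0.08, 0.997, -0.0], [0.001, -0.0, -1.0]]
force: [1.1, 0.4, -1.3]
opening: 0.247
grasp_force: 30.0
```

{"method": "apply_moves", "body": {"plan": "0.102 -0.73 0 0 0 0; 0.102 -0.73 0 0 0 0; 0.102 -0.73 0 0 0 0; 0.102 -0.73 0 0 0 0; 0.102 -0.73 0 0 0 0; 0.102 -0.73 0 0 0 0; 0.102 -0.73 0 0 0 0"}}

```text
time_s: 15.03
position: [0.4187, -0.0621, 0.1991]
tcp_rot: [[-0.997, -0.08, -0.0], [-0.08, 0.997, 0.0], [0.0, 0.0, -1.0]]
force: [0.5, -0.3, -0.0]
opening: 0.24
grasp_force: 30.0
```

{"method": "apply_moves", "body": {"plan": "-0.133 -0.43 0 0 0 0; -0.133 -0.43 0 0 0 0; -0.133 -0.43 0 0 0 0; -0.133 -0.43 0 0 0 0; 0 0 0 0 0 0; 0 0 0 0 0 0; 0 0 0 0 0 0; 0 0 0 0 0 0"}}

```text
time_s: 15.7
position: [0.4519, -0.143, 0.1987]
tcp_rot: [[-0.997, -0.081, -0.002], [-0.081, 0.997, 0.001], [0.001, 0.001, -1.0]]
force: [0.3, -0.1, -0.7]
opening: 0.243
grasp_force: 30.0
```

```bash
python3 - <<'E'
from h import *
for i in range(3): capture('wrist');s=stat()
legs((.454,-.1440,.148,184.6,3))
E
```

```text
t 15.75 p [ 0.4521 -0.143   0.1988] al -175.35 tilt [-0.0012  0.0008] F [-0.3  0.3 -0.1] op 0.239 gf 30.0
t 15.8 p [ 0.4522 -0.1432  0.1989] al -175.35 tilt [-0.0008  0.0006] F [-0.4  0.5 -1. ] op 0.237 gf 30.0
t 15.85 p [ 0.4524 -0.1433  0.199 ] al -175.35 tilt [-0.0004  0.0004] F [-0.  -0.3 -0.7] op 0.24 gf 30.0
-0.01 -0.006 0.34 0 0 0; -0.01 -0.005 0.34 0 0 0; -0.011 -0.006 0.34 0 0 0
```

{"method": "apply_moves", "body": {"plan": "-0.01 -0.006 0.34 0 0 0; -0.01 -0.005 0.34 0 0 0; -0.01 -0.003 0.34 0 0 0; 0 0 0.2 0 0 0; 0 0 0.2 0 0 0; 0 0 0.2 0 0 0; 0 0 0.15 0 0 0; 0 0 0 0 0 0; 0 0 0 0 0 0; 0 0 0 0 0 0"}}

```text
time_s: 16.68
position: [0.4546, -0.1448, 0.1108]
tcp_rot: [[-0.997, -0.08, 0.0], [-0.08, 0.997, -0.0], [-0.0, -0.0, -1.0]]
force: [-0.4, 0.1, -1.3]
opening: 0.244
grasp_force: 30.0
```

Past the rim with no contact. I'll lower it.

{"method": "apply_moves", "body": {"plan": "0.008 0.008 0.15 0 0 0; 0.004 0.004 0.15 0 0 0; 0 0 0.12 0 0 0; 0 0 0.08 0 0 0; 0 0 0.03 0 0 0; 0 0 0.03 0 0 0; 0 0 0.02 0 0 0; 0 0 0.02 0 0 0; 0 0 0 0 0 0"}}

```text
time_s: 17.43
position: [0.4541, -0.1444, 0.0825]
tcp_rot: [[-0.997, -0.08, 0.001], [-0.08, 0.997, -0.001], [-0.001, -0.001, -1.0]]
force: [-3.1, 2.5, 18.5]
opening: 0.246
grasp_force: 30.0
```

{"method": "apply_moves", "body": {"plan": "0 0 -0.02 0 0 0; 0 0 0 0 0 0; 0 0 0 0 0 0; 0 0 0 0 0 0", "gripper": -0.28}}

```text
time_s: 17.77
position: [0.4539, -0.1445, 0.0813]
tcp_rot: [[-0.997, -0.08, 0.0], [-0.08, 0.997, -0.0], [-0.0, -0.0, -1.0]]
force: [-0.4, 0.3, 0.4]
opening: 0.348
grasp_force: 0.0
```

{"method": "apply_moves", "body": {"plan": "0 0 -0.2 0 0 0; 0 0 -0.4 0 0 0; 0 0 -0.6 0 0 0; 0 0 -0.6 0 0 0; 0 0 -0.55 0 0 0; 0 0 0 0 0 0; 0 0 0 0 0 0"}}

```text
time_s: 18.35
position: [0.4547, -0.1449, 0.2001]
tcp_rot: [[-0.997, -0.08, 0.003], [-0.08, 0.997, -0.002], [-0.003, -0.002, -1.0]]
force: [-0.1, 0.1, -0.2]
opening: 0.359
grasp_force: 0.0
```

```bash
python3 - <<'E'
from h import *
capture('wrist');s=stat();a=capture('wrist');c=cam('wrist',s)
for g in((.4767,-.1777),(.4935,-.141),(.4591,-.2147),(.4534,-.144)):
  try: capfind(c,a,g,.1,22)
  except Exception as e:print(e)
legs((.42,-.04,.2,184.6,4),(.445,.355,.2,184.6,10))
E
```

```text
t 18.4 p [ 0.4536 -0.1443  0.1988] al -175.42 tilt [ 0.0001 -0.0001] F [-0.8 -0.1  0.8] op 0.36 gf 0.0
pred [275. 268.] blob [258 249  33  33 668] circ [272.7 266.6] 17.9 [ 0.476  -0.1794  0.1   ]
pred [326. 294.] blob [310 274  37  26 646] circ [327.5 290.2] 18.7 [ 0.4903 -0.14    0.1   ]
pred [222. 239.] blob [201 222  38  34 963] circ [218.4 238.9] 19.6 [ 0.4591 -0.2174  0.1   ]
pred [326. 239.] blob [308 221  33  34 846] circ [324.4 237.1] 17.3 [ 0.452  -0.1453  0.1   ]
0.123 0.531 -0.009 0 0 0; 0.123 0.531 -0.009 0 0 0; 0.123 0.531 -0.009 0 0 0; 0.122 0.531 -0.01 0 0 0
-0.113 0.784 0.001 0 0 0; -0.113 0.783 0.001 0 0 0; -0.113 0.784 0.001 0 0 0; -0.113 0.783 0.001 0 0 0; -0.113 0.784 0.001 0 0 0; -0.113 0.783 0.001 0 0 0; -0.113 0.784 0.001 0 0 0; -0.113 0.783 0 0 0 0; -0.112 0.784 0.001 0 0 0; -0.113 0.783 0 0 0 0
```

{"method": "apply_moves", "body": {"plan": "0.123 0.53 -0.009 0 0 0; 0.123 0.53 -0.009 0 0 0; 0.123 0.53 -0.009 0 0 0; 0.123 0.53 0 0 0 0", "gripper": 0}}

```text
time_s: 18.78
position: [0.4191, -0.0394, 0.1986]
tcp_rot: [[-0.997, -0.079, -0.004], [-0.079, 0.997, 0.002], [0.004, 0.002, -1.0]]
force: [0.4, 0.9, 1.4]
opening: 0.489
grasp_force: 0.0
```

{"method": "apply_moves", "body": {"plan": "-0.113 0.784 0 0 0 0; -0.113 0.784 0 0 0 0; -0.113 0.784 0 0 0 0; -0.113 0.784 0 0 0 0; -0.113 0.784 0 0 0 0; -0.113 0.784 0 0 0 0; -0.113 0.784 0 0 0 0; -0.113 0.784 0 0 0 0; -0.113 0.784 0 0 0 0; -0.113 0.784 0 0 0 0"}}

```text
time_s: 19.62
position: [0.4443, 0.356, 0.1978]
tcp_rot: [[-0.997, -0.08, -0.004], [-0.08, 0.997, -0.002], [0.004, -0.002, -1.0]]
force: [0.7, 0.2, -1.3]
opening: 0.501
grasp_force: 0.0
```

{"method": "apply_moves", "body": {"plan": "0 0 0 0 0 0; 0 0 0 0 0 0; 0 0 0 0 0 0; 0 0 0 0 0 0"}}

```text
time_s: 19.95
position: [0.4449, 0.353, 0.199]
tcp_rot: [[-0.997, -0.079, -0.003], [-0.079, 0.997, -0.002], [0.003, -0.002, -1.0]]
force: [-0.0, -0.9, -0.2]
opening: 0.501
grasp_force: 0.0
```

```bash
python3 - <<'E'
from h import *
capture('wrist');s=stat();a=capture('wrist');c=cam('wrist',s)
q=capfind(c,a,(.445,.362),.096,30)
legs((q[0],q[1],.077,184.6,5))
E
```

```text
t 20.0 p [0.4453 0.3529 0.1994] al -175.52 tilt [-0.0023 -0.0015] F [ 0.3 -0.  -0.4] op 0.502 gf 0.0
pred [339. 239.] blob [324 224  32  34 799] circ [339.2 240.6] 16.9 [0.4463 0.3623 0.096 ]
-0.007 0.038 0.491 0 0 0; -0.006 0.038 0.491 0 0 0; -0.007 0.037 0.491 0 0 0; -0.006 0.038 0.491 0 0 0; -0.007 0.037 0.491 0 0 0
```

{"method": "apply_moves", "body": {"plan": "-0.001 0.036 0.491 0 0 0; -0.001 0.036 0.491 0 0 0; -0.001 0.036 0.491 0 0 0; -0.001 0.036 0.491 0 0 0; -0.001 0.036 0.491 0 0 0; 0 0 0 0 0 0; 0 0 0 0 0 0; 0 0 0 0 0 0"}}

```text
time_s: 20.72
position: [0.4463, 0.3633, 0.0786]
tcp_rot: [[-0.997, -0.079, 0.001], [-0.079, 0.997, 0.001], [-0.001, 0.001, -1.0]]
force: [0.5, -0.3, 0.1]
opening: 0.497
grasp_force: 0.0
```

{"method": "apply_moves", "body": {"plan": "0 0 0 0 0 0; 0 0 0 0 0 0; 0 0 0 0 0 0; 0 0 0 0 0 0; 0 0 0 0 0 0; 0 0 0 0 0 0", "gripper": -1}}

```text
time_s: 21.22
position: [0.4457, 0.3639, 0.0784]
tcp_rot: [[-0.997, -0.08, 0.001], [-0.08, 0.997, 0.001], [-0.001, 0.001, -1.0]]
force: [-1.0, -0.2, 4.4]
opening: 0.238
grasp_force: 30.0
```

```bash
python3 - <<'E'
from h import *
s=stat();p=s['position']
legs((p[0],p[1],.2,184.6,5),(.42,-.04,.2,184.6,10),(.4358,-.1810,.2,184.6,5))
E
```

```text
t 21.22 p [0.4457 0.3639 0.0784] al -175.41 tilt [0.0012 0.0007] F [-1.  -0.2  4.4] op 0.238 gf 30.0
-0.001 0 -0.487 0 0 0; -0.001 0 -0.486 0 0 0; 0 0 -0.487 0 0 0; -0.001 0.001 -0.486 0 0 0; 0 0 -0.487 0 0 0
0.116 -0.801 -0.001 0 0 0; 0.116 -0.801 -0.001 0 0 0; 0.116 -0.801 0 0 0 0; 0.116 -0.801 -0.001 0 0 0; 0.116 -0.801 0 0 0 0; 0.116 -0.801 -0.001 0 0 0; 0.116 -0.801 0 0 0 0; 0.116 -0.801 -0.001 0 0 0; 0.115 -0.801 0 0 0 0; 0.116 -0.801 -0.001 0 0 0
-0.018 -0.567 0 0 0 0; -0.018 -0.567 0 0 0 0; -0.018 -0.567 0 0 0 0; -0.018 -0.568 -0.001 0 0 0; -0.018 -0.567 0 0 0 0
```

{"method": "apply_moves", "body": {"plan": "0 0 -0.486 0 0 0; 0 0 -0.486 0 0 0; 0 0 -0.486 0 0 0; 0 0 -0.486 0 0 0; 0 0 -0.486 0 0 0"}}

```text
time_s: 21.63
position: [0.4447, 0.3633, 0.1996]
tcp_rot: [[-0.997, -0.08, -0.001], [-0.08, 0.997, -0.001], [0.001, -0.001, -1.0]]
force: [0.1, -0.5, -1.9]
opening: 0.243
grasp_force: 30.0
```

{"method": "apply_moves", "body": {"plan": "0.116 -0.8 0 0 0 0; 0.116 -0.8 0 0 0 0; 0.116 -0.8 0 0 0 0; 0.116 -0.8 0 0 0 0; 0.116 -0.8 0 0 0 0; 0.116 -0.8 0 0 0 0; 0.116 -0.8 0 0 0 0; 0.116 -0.8 0 0 0 0; 0.116 -0.8 0 0 0 0; 0.116 -0.8 0 0 0 0"}}

```text
time_s: 22.47
position: [0.4186, -0.0414, 0.199]
tcp_rot: [[-0.997, -0.08, -0.0], [-0.08, 0.997, 0.0], [0.0, 0.0, -1.0]]
force: [0.8, 1.0, -0.7]
opening: 0.239
grasp_force: 30.0
```

{"method": "apply_moves", "body": {"plan": "-0.018 -0.57 0 0 0 0; -0.018 -0.57 0 0 0 0; -0.018 -0.57 0 0 0 0; -0.018 -0.57 0 0 0 0; -0.018 -0.57 0 0 0 0; 0 0 0 0 0 0; 0 0 0 0 0 0; 0 0 0 0 0 0; 0 0 0 0 0 0; 0 0 0 0 0 0"}}

```text
time_s: 23.3
position: [0.4349, -0.1801, 0.1989]
tcp_rot: [[-0.997, -0.081, -0.001], [-0.081, 0.997, 0.001], [0.001, 0.001, -1.0]]
force: [-0.5, -0.8, -2.0]
opening: 0.244
grasp_force: 30.0
```

```bash
python3 - <<'E'
from h import *
for i in range(4): capture('wrist');s=stat()
legs((.4358,-.1810,.148,184.6,3))
E
```

```text
t 23.35 p [ 0.435  -0.1802  0.199 ] al -175.33 tilt [-0.0006  0.0005] F [-0.2 -0.  -1.6] op 0.243 gf 30.0
t 23.4 p [ 0.4352 -0.1804  0.1991] al -175.34 tilt [-0.0003  0.0003] F [-0.3 -0.7 -0.7] op 0.246 gf 30.0
t 23.45 p [ 0.4353 -0.1806  0.1991] al -175.35 tilt [-0.0001  0.0002] F [ 0.3  0.8 -1.7] op 0.244 gf 30.0
t 23.5 p [ 0.4353 -0.1808  0.1991] al -175.36 tilt [-0.      0.0001] F [ 0.5 -0.5 -1.4] op 0.238 gf 30.0
-0.003 -0.002 0.341 0 0 0; -0.003 -0.002 0.341 0 0 0; -0.003 -0.001 0.34 0 0 0
```

{"method": "apply_moves", "body": {"plan": "0 0 0.34 0 0 0; 0 0 0.34 0 0 0; 0 0 0.34 0 0 0; 0 0 0.2 0 0 0; 0 0 0.2 0 0 0; 0 0 0.2 0 0 0; 0 0 0.15 0 0 0; 0 0 0 0 0 0; 0 0 0 0 0 0; 0 0 0 0 0 0"}}

```text
time_s: 24.33
position: [0.4356, -0.1815, 0.1109]
tcp_rot: [[-0.997, -0.08, 0.0], [-0.08, 0.997, -0.0], [-0.0, -0.0, -1.0]]
force: [-1.0, -1.4, -1.8]
opening: 0.243
grasp_force: 30.0
```

{"method": "apply_moves", "body": {"plan": "0 0.005 0.15 0 0 0; 0 0.005 0.15 0 0 0; 0 0 0.12 0 0 0; 0 0 0.08 0 0 0; 0 0 0.03 0 0 0; 0 0 0.03 0 0 0; 0 0 0.02 0 0 0; 0 0 0.02 0 0 0; 0 0 0 0 0 0"}}

```text
time_s: 25.08
position: [0.4355, -0.181, 0.0823]
tcp_rot: [[-0.997, -0.08, 0.001], [-0.08, 0.997, -0.001], [-0.001, -0.001, -1.0]]
force: [-3.1, 1.2, 15.8]
opening: 0.24
grasp_force: 30.0
```

Seated on the floor. I'll release, rise, back off and check.

{"method": "apply_moves", "body": {"plan": "0 0 -0.02 0 0 0; 0 0 0 0 0 0; 0 0 0 0 0 0; 0 0 0 0 0 0", "gripper": -0.28}}

```text
time_s: 25.42
position: [0.4356, -0.1812, 0.0815]
tcp_rot: [[-0.997, -0.08, 0.001], [-0.08, 0.997, -0.0], [-0.001, -0.0, -1.0]]
force: [-0.1, 0.1, -0.5]
opening: 0.348
grasp_force: 0.0
```

{"method": "apply_moves", "body": {"plan": "0 0 -0.2 0 0 0; 0 0 -0.4 0 0 0; 0 0 -0.6 0 0 0; 0 0 -0.6 0 0 0; 0 0 -0.6 0 0 0; -0.5 0 0 0 0 0; -0.5 0 0 0 0 0; -0.4 0 0 0 0 0; 0 0 0 0 0 0; 0 0 0 0 0 0"}}

```text
time_s: 26.25
position: [0.5053, -0.1751, 0.201]
tcp_rot: [[-0.997, -0.081, -0.001], [-0.081, 0.997, 0.0], [0.001, 0.0, -1.0]]
force: [-0.1, 0.3, 0.7]
opening: 0.36
grasp_force: 0.0
```

```bash
python3 - <<'E'
from h import *
capture('wrist');s=stat();a=capture('wrist');b=capture('scene')
o=np.hstack([cv2.resize(a[60:300,200:440],(480,480)),cv2.resize(b[210:300,265:355],(320,320),interpolation=2)[:480] if 0 else cv2.copyMakeBorder(cv2.resize(b[210:300,265:355],(310,310),interpolation=2),0,170,0,0,0)])
cv2.imwrite('pics/end.png',o[:,:,::-1]);np.savez('w5.npz',a=a,p=s['position'],R=s['tcp_rot'])
c=cam('wrist',s);C=np.array([.4767,-.1777])
for k in [None]+[-115.4+60*i for i in range(6)]:
  g=C if k is None else C+.041*np.array([np.cos(np.radians(k)),np.sin(np.radians(k))])
  try: q=capfind(c,a,g,.1,22);print(k,np.hypot(*(q[:2]-C)))
  except Exception as e:print(k,e)
E
```

```text
t 26.3 p [ 0.5041 -0.1749  0.2008] al -175.38 tilt [-0.0023  0.001 ] F [-0.2 -0.3  0.1] op 0.36 gf 0.0
pred [325. 199.] blob [307 182  33  33 838] circ [322.7 198. ] 16.5 [ 0.476  -0.1791  0.1   ]
None 0.0015528468860925967
pred [271. 168.] blob [253 151  34  34 894] circ [269.3 167.6] 17.2 [ 0.4587 -0.2157  0.1   ]
-115.4 0.04205416879650751
pred [273. 229.] blob [251 212  37  39 888] circ [268.4 230.5] 20.0 [ 0.5013 -0.2143  0.1   ]
-55.400000000000006 0.04411282560211293
pred [325. 258.] blob [303 243  43  30 808] circ [324.  262.5] 21.0 [ 0.5211 -0.1745  0.1   ]
4.599999999999994 0.04448045871034621
pred [376. 229.] blob [360 213  32  38 785] circ [376.  231.5] 18.9 [ 0.496  -0.1408  0.1   ]
64.6 0.04166556601403078
pred [379. 168.] blob [359 152  34  33 907] circ [375.5 167.8] 17.2 [ 0.4532 -0.146   0.1   ]
124.6 0.039485832574914885
pred [325. 136.] blob [307 122  34  35 930] circ [323.3 139. ] 17.4 [ 0.4376 -0.1818  0.1   ]
184.6 0.03927089289317965
```

View pics/end.png

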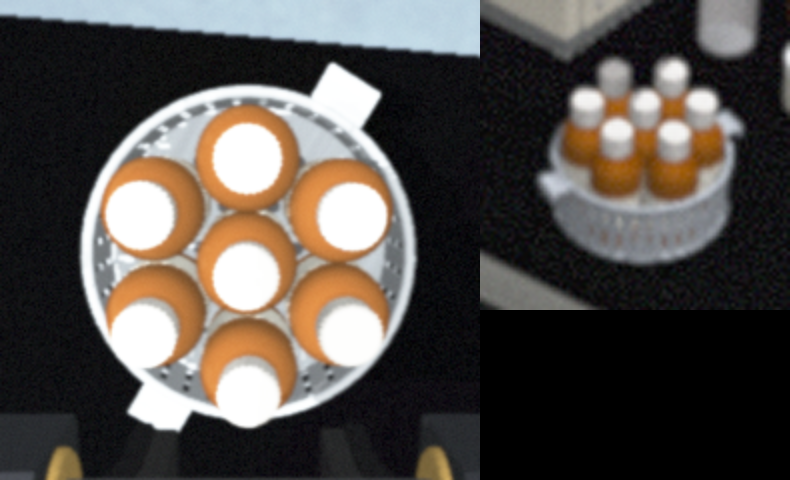

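The picture shows seven bottles upright and level, one in the middle with six round it, and the fingers clear above. I'm handing it in.

```bash
python3 -c "
from rig import bot
print(bot.hand_in())"
```

```text
the job is handed in; nothing more can be done
None
```

The job is handed in: by the last picture all seven bottles stand upright in the basket, one in the middle and six round it, with the gripper clear; the hand-in returned no verdict.

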